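Press the vial stoppers home, smallest vial first

TASK

Three amber vials of different sizes stand on the worktop with their grey rubber stoppers only half in. With a fingertip, press the stopper of the smallest vial fully home, then the medium one, then the largest, each gently from above. Do not grip, lift, shove or tip the vials, and leave everything else where it is.

Things in the scene. Friction and masses are not known exactly. Their poses are not given: they have to be found in the camera images.
- vial_small: the small one of three amber glass vials: round body 36 mm across, glass rim 48 mm above the worktop, 80 g (varies), standing loose and upright on the worktop; the glass does not stand more than 30 N. Origin at the centre of its underside, z up along the vial.
- top_small (a point): centre of the flat top, 12 mm across, of the soft button on the small vial's grey rubber stopper, on the vial's axis (the stopper's round flange is 20 mm across and 4 mm thick, the button stands 6 mm high on it and gives about 4 N per mm, at most 5 mm, and springs back); 66 mm above the vial's underside when fully raised, 58 mm when fully home.
- stopper_small (a joint): how far the small vial's stopper is pushed in, in m: 0 = raised, flange 8 mm above the glass rim; 0.008 = fully home, flange on the rim. Starts at 0 to 0.002. The stopper itself gives way at about 3 to 5 N, meets a hard stop at 0.008, has no spring and stays where it is left.
- vial_medium: the medium one of three amber glass vials: round body 46 mm across, glass rim 70 mm above the worktop, 140 g (varies), standing loose and upright on the worktop; the glass does not stand more than 30 N. Origin at the centre of its underside, z up along the vial.
- top_medium (a point): centre of the flat top, 15 mm across, of the soft button on the medium vial's grey rubber stopper, on the vial's axis (the stopper's round flange is 23 mm across and 4 mm thick, the button stands 6 mm high on it and gives about 4 N per mm, at most 5 mm, and springs back); 88 mm above the vial's underside when fully raised, 80 mm when fully home.
- stopper_medium (a joint): how far the medium vial's stopper is pushed in, in m: 0 = raised, flange 8 mm above the glass rim; 0.008 = fully home, flange on the rim. Starts at 0 to 0.002. The stopper itself gives way at about 3 to 5 N, meets a hard stop at 0.008, has no spring and stays where it is left.
- vial_large: the large one of three amber glass vials: round body 56 mm across, glass rim 95 mm above the worktop, 240 g (varies), standing loose and upright on the worktop; the glass does not stand more than 30 N. Origin at the centre of its underside, z up along the vial.
- top_large (a point): centre of the flat top, 18 mm across, of the soft button on the large vial's grey rubber stopper, on the vial's axis (the stopper's round flange is 26 mm across and 4 mm thick, the button stands 6 mm high on it and gives about 4 N per mm, at most 5 mm, and springs back); 113 mm above the vial's underside when fully raised, 105 mm when fully home.
- stopper_large (a joint): how far the large vial's stopper is pushed in, in m: 0 = raised, flange 8 mm above the glass rim; 0.008 = fully home, flange on the rim. Starts at 0 to 0.002. The stopper itself gives way at about 3 to 5 N, meets a hard stop at 0.008, has no spring and stays where it is left.
- beaker: bystander, loose: empty glass beaker, 54 mm across, 70 mm high, standing upright among the vials. Origin at the centre of its underside.
- petri_dish: bystander, loose: clear covered dish, 63 mm across, 16 mm high, among the vials. Origin at the centre of its underside.
- amber_bottle: bystander, loose: amber reagent bottle with a black screw cap, 60 mm across, 114 mm high, behind the vials (not one of the vials). Origin at the centre of its underside.
- forceps: bystander, loose: steel forceps, 121 mm long, 10 mm high, lying near the front edge. Origin at the centre of its underside.
Things that resemble listed ones, but are neither listed nor needed, are in the scene too. Leave any green or turquoise look-alike of the vial_medium alone. Leave any turquoise look-alike of the vial_large alone.

How it is judged:
On the way, in this order (a step that is already met when the one before it is completed fails the run):
1. the small vial's stopper is pressed home (value of joint stopper_small above 0.006 m), for 0.1 s.
2. the medium vial's stopper is pressed home (value of joint stopper_medium above 0.006 m), for 0.1 s.
3. the large vial's stopper is pressed home (value of joint stopper_large above 0.006 m), for 0.1 s.
At the end, for the whole second after the job is handed in: All three stoppers are home (pushed in more than 6 of 8 mm), and every vial stands upright (within 0.08 rad) and at rest on the worktop, within 25 mm of where it stood (value of joint each of stopper_small, stopper_medium, stopper_large above 0.006 m and angle between each of vial_small, vial_medium, vial_large's own z axis and vertical below 0.08 rad and distance of each of vial_small, vial_medium, vial_large from where it was at the start of the episode below 0.025 m and height (world z) of each of vial_small, vial_medium, vial_large below 0.004 m and linear speed of each of vial_small, vial_medium, vial_large below 0.02 m/s); the robot touches nothing.
It fails at once if a larger vial's stopper is pushed in before the smaller one's is home ((value of joint stopper_medium above 0.0035 m and value of joint stopper_small below 0.0055 m) or (value of joint stopper_large above 0.0035 m and value of joint stopper_small below 0.0055 m) or (value of joint stopper_large above 0.0035 m and value of joint stopper_medium below 0.0055 m)).
It fails at once if a vial is pressed hard (more than 30 N) (contact force between any of the fingers, the arm and vial_small above 30 N or contact force between any of the fingers, the arm and vial_medium above 30 N or contact force between any of the fingers, the arm and vial_large above 30 N).
It fails at once if a vial is lifted more than 8 mm off the worktop or tipped more than 0.35 rad (height (world z) of any of vial_small, vial_medium, vial_large above 0.008 m or angle between any of vial_small, vial_medium, vial_large's own z axis and vertical above 0.35 rad).
It fails at once if a vial is shoved or carried more than 25 mm (distance of any of vial_small, vial_medium, vial_large from where it was at the start of the episode above 0.025 m).
It fails at once if a bystander is moved more than 20 mm (distance of any of beaker, petri_dish, amber_bottle, forceps from where it was at the start of the episode above 0.02 m).
It also fails if it takes over 51 s, if anything falls off the work surface, if the arm or the gripper's body presses on something with over 40 N, if the wrist force passes 120 N, or if a joint passes its speed limit or range.

ROBOT

A 7-joint arm with a two-finger parallel gripper is mounted at the origin on a cart in front of the work surface, level with it; the furniture and walls round the work are solid. World frame = base frame: x ahead of the robot, y to its left, z up, the work surface at z = 0. Lengths are in m, angles in rad, forces in N, time in s.
With the tool pointing down it reaches from about 0.4 to 0.925 m from the base axis. Payload 5.6 kg.
Tool frame: the origin (TCP) lies midway between the tips of the shut fingers; the grasp point (between the pads) lies 19 mm behind it (ctrl.hold_point_z is the distance from the TCP to the grasp point, in m); z points along the fingers, y is the line along which they close (so a half turn about z gives the same grasp; the last joint's range is limited). The gripper opens to 85 mm and grips with 20 to 120 N. Pads are 22 mm wide; open, the fingers measure 114 mm over their backs; the gripper's body (76 mm by 85 mm) begins 54 mm behind the grasp point. The pads swing forward as they close: fully open they stand 13 mm farther back than shut.
Start: joints at [1.221, 0.468, -0.012, 1.603, 0.006, 1.071, -0.056], TCP at [0.196, -0.62, 0.231] pointing down, gripper open.
Joint ranges: [-2.53, 2.53], [-0.31, 2.02], [-1.57, 1.55], [0.28, 2.44], [-1.29, 4.43], [0.15, 1.84], [-2.92, 2.92]. Speed limits (rad/s): [2.57, 2.57, 3.14, 3.14, 3.14, 3.14, 3.14].

INTERFACE

Orientations are given as a unit quaternion [x, y, z, w].
In Python, from station import ctrl gives the robot as it stands.
- The arm moves only by the tool send_rows, never from a script. Its argument "increments" is a list of rows, each a list of 7 numbers: the shift along the tool's x, y, z in mm, then the turn, a rotation vector about the tool's x, y, z in degrees, then the finger opening in mm, from 0 to 85.4. In form: [[x, y, z, ax, ay, az, fingers], ...]. A call has 1 to 20 rows; each row shifts and turns the commanded pose from where the row before left it, along the tool's axes as they then stand; what a row does not reach is not made up. A row lasts 1/10 s, in which the tool goes at most 50 mm and 8.59 degrees, less where a joint would pass 70% of its speed; a pose out of reach is approached as far as the arm can. A call is refused whole if a number of a shift passes 50 or a number of a turn 8.59, either way. A call with a gripper value outside its range is refused whole. The fingers move at their own pace and stop on an object; "squeeze" is the grip in N (left out, the last holds). Time passes only in rows, so rows that do not move let the fingers close. It gives the time, the measured TCP pose, the force, the opening and the grip force at its end, in the units of the state.
- ctrl.sense(): the state, without advancing time (a new reading comes with each control period).
- ctrl.grab_frame(name): name is "scene" or "side" or "wrist"; returns the picture (400x640x3 uint8, red, green, blue); there is no depth.
- ctrl.get_calibration(name): a dict with "mtx" (3x3 intrinsics, pixels), "eye" and "attitude" of the camera in the world. Camera axes: x right, y up, looking along -z (the intrinsics and any distortion apply to the point x, -y, -z); pixel columns grow to the right and rows downward; lengths in m; the calibration is good to about 2 mm. A picture is of the moment at which its call begins: read the wrist's pose just before it. get_calibration takes no time and is no camera call; for the wrist camera it gives the pose at the moment of the call.
- ctrl.close_job(): hands the job in; it is judged then, once.
The state is a dict: "time": time; "joint_positions": joint angles; "joint_velocities": joint speeds; "joint_efforts": joint torques, N m; "tool_pos": TCP position; "eef_rot": TCP orientation; "ft_force": force on the tool from outside, world axes, zero at the start; "torque": the same for the moment, N m; "grip_width": opening from 0.0 (shut) to 1.0 (fully open); "grasp_force": force on a finger pad.
Only numpy, scipy, OpenCV 4.12 (cv2) and the standard library are available. Lean on these libraries where they do the work, as an engineer would, in place of code of your own. Each camera call takes 0.05 s, during which the arm holds its last target. There are 200 camera calls.

## Working session

There is one attempt and no reset: what is moved stays moved. The work goes in short steps, Python scripts to look and compute and a tool call to move; the robot and the scene stay as the last step left them, time stands still between calls to the robot, and variables do not carry over. Pictures are saved under pics/ and viewed, at most 10 in all, crops included, and the job is handed in when it is done.

Besides the shell and the picture viewer there is one more tool, called after "Request:" by a JSON object that holds its "op" and its "data". send_rows: Moves the arm, as the interface text tells. Its arguments: {"type":"object","properties":{"increments":{"type":"array","items":{"type":"array","items":{"type":"number"}}},"squeeze":{"type":"number"}},"required":["increments"]}

```bash
mkdir -p pics; python3 - <<'E'
from station import ctrl
import cv2,numpy as np
for n in("scene","side"):
    im=ctrl.grab_frame(n); cv2.imwrite(f"pics/{n}0.png",im[:,:,::-1])
    c=ctrl.get_calibration(n); print(n,c)
s=ctrl.sense(); print(s)
E
```

```text
scene {'mtx': array([[381.94817582,   0.        , 315.14193041],
       [  0.        , 381.94817582, 197.64348559],
       [  0.        ,   0.        ,   1.        ]]), 'eye': array([-0.06773522, -0.57380327,  0.5033199 ]), 'attitude': array([ 0.48954951, -0.22455065, -0.34697884,  0.76780464])}
side {'mtx': array([[394.12227788,   0.        , 324.92776528],
       [  0.        , 394.12227788, 196.97732827],
       [  0.        ,   0.        ,   1.        ]]), 'eye': array([0.32060086, 0.67406467, 0.63950469]), 'attitude': array([-0.07036419,  0.43959686,  0.88047569, -0.16299091])}
{'time': 0.1, 'joint_positions': array([ 1.22104089,  0.46828471, -0.01159847,  1.60352593,  0.00601105,
        1.07137331, -0.05626862]), 'joint_velocities': array([-0.00057434, -0.00219345, -0.00135708, -0.00394003, -0.00020804,
       -0.00047173, -0.0001442 ]), 'joint_efforts': array([ 1.15477851e-03, -5.33522701e+01,  2.15657201e-02, -2.51968253e+01,
        1.14457053e-02,  4.31482607e-03,  2.19405626e-05]), 'tool_pos': array([ 0.19606332, -0.61921198,  0.23043875]), 'eef_rot': array([ 9.88262799e-01,  1.52761363e-01, -1.80270164e-04, -7.57417104e-04]), 'ft_force': array([ 0.33369769, -0.62271732, -0.57992397]), 'torque': array([-0.01424282, -0.02751121,  0.02357831]), 'grasp_force': 0.0, 'grip_width': 0.9982802037114494}
```

View pics/scene0.png

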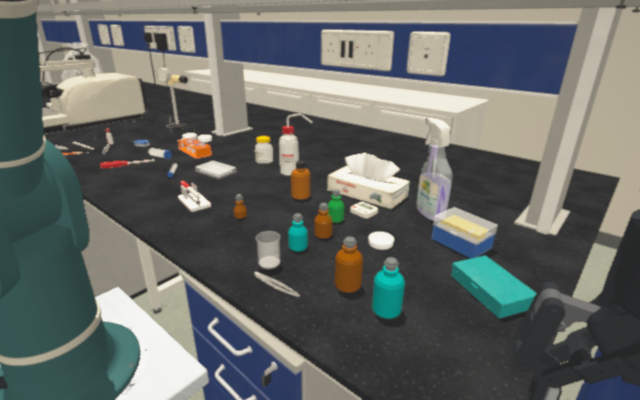

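View pics/side0.png

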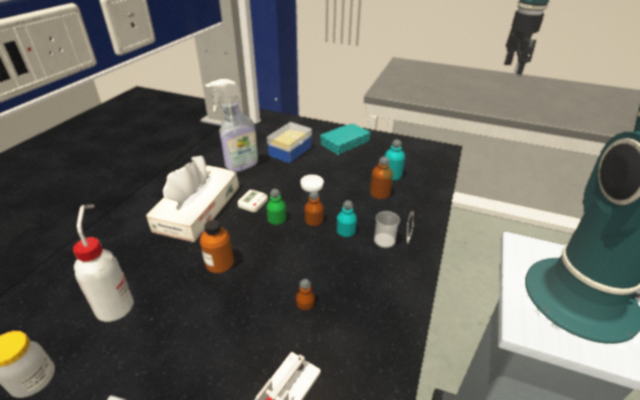

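Scene view: amber bodies at (239,208) small, (323,222) medium and (348,265) large. Amber at (300,182) has a black cap, so it is the reagent bottle. The turquoise (298,235) and (388,292) and green (337,208) ones are look-alikes. Side view: small (305,295), medium (314,210), large (381,178). The three amber ones with grey stoppers fit, and their sizes rise in the right order. Next I'll measure them and confirm in one enlarged crop.

```bash
cat > h.py <<'E'
import cv2,numpy as np
from scipy.spatial.transform import Rotation as R
from station import ctrl
def ray(cal,uv):
    K=cal["mtx"]; d=np.linalg.inv(K)@[uv[0],uv[1],1]
    d=R.from_quat(cal["attitude"]).apply([d[0],-d[1],-d[2]] )
    return cal["eye"],d/np.linalg.norm(d)
def plane(cal,uv,z):
    o,d=ray(cal,uv); return o+d*(z-o[2])/d[2]
def proj(cal,p):
    q=R.from_quat(cal["attitude"]).inv().apply(np.array(p)-cal["eye"]); v=cal["mtx"]@[q[0],-q[1],-q[2]]; return v[:2]/v[2]
def tri(rs):
    A=sum(np.eye(3)-np.outer(d,d) for o,d in rs); b=sum((np.eye(3)-np.outer(d,d))@o for o,d in rs)
    return np.linalg.solve(A,b)
E
python3 - <<'E'
from h import *
seeds={"scene":[(239,211),(323,224),(348,267)],"side":[(305,298),(314,212),(381,180)]}
tiles=[];P={}
for n in seeds:
    im=cv2.imread(f"pics/{n}0.png"); hsv=cv2.cvtColor(im,cv2.COLOR_BGR2HSV); cal=ctrl.get_calibration(n)
    am=((hsv[...,0]<20)&(hsv[...,1]>150)&(hsv[...,2]>50)).astype(np.uint8)
    k,l,st,ce=cv2.connectedComponentsWithStats(am)
    row=[]
    for i,(u,v) in enumerate(seeds[n]):
        x,y,w,h,a=st[l[v,u]]
        g=((hsv[...,1]<90)&(hsv[...,2]>65)).astype(np.uint8); m=np.zeros_like(g); m[y-14:y+4,x:x+w]=1
        k2,l2,s2,c2=cv2.connectedComponentsWithStats(g*m); j=1+np.argmax(s2[1:,4])
        print(n,i,"amber",x,y,w,h,a,"stopper",s2[j],c2[j].round(1))
        P[n,i]=(cal,c2[j],s2[j])
        cx,cy=x+w//2,y+h//2-6
        row.append(cv2.resize(im[cy-32:cy+32,cx-32:cx+32],(256,256),interpolation=cv2.INTER_NEAREST))
    tiles.append(np.hstack(row))
for i in range(3):
    print(i,"stopper tri",tri([ray(*P[n,i][:2]) for n in seeds]).round(4),[plane(*P[n,i][:2],[.062,.084,.109][i]).round(4) for n in seeds])
cv2.imwrite("pics/crop.png",np.vstack(tiles))
E
```

```text
scene 0 amber 234 200 12 19 174 stopper [234 193  10  10  62] [238.2 196.7]
scene 1 amber 315 210 17 29 391 stopper [318 196  14  15  79] [323.5 205.2]
scene 2 amber 335 245 28 48 1089 stopper [342 235  16  13 148] [349.5 241.1]
side 0 amber 296 287 19 23 341 stopper [299 278  12  11  94] [304.6 283.1]
side 1 amber 304 198 20 28 444 stopper [304 184  20  15 214] [313.  189.5]
side 2 amber 370 164 22 35 598 stopper [379 155  11  13  78] [383.7 160.4]
0 stopper tri [0.5187 0.2195 0.0596] [array([0.515, 0.215, 0.062]), array([0.5182, 0.2211, 0.062 ])]
1 stopper tri [ 0.5978 -0.0257  0.0872] [array([ 0.5959, -0.0241,  0.084 ]), array([ 0.6034, -0.0343,  0.084 ])]
2 stopper tri [ 0.4717 -0.1952  0.1045] [array([ 0.4666, -0.1992,  0.109 ]), array([ 0.47  , -0.1871,  0.109 ])]
```

View pics/crop.png

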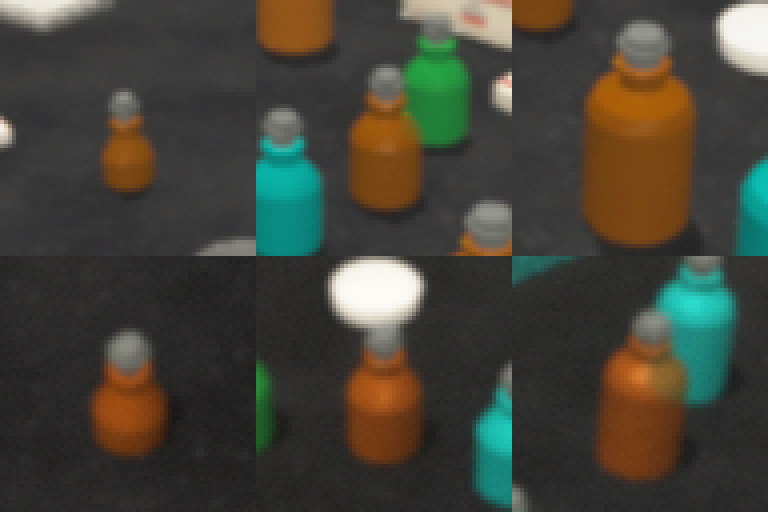

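Request:
{"op": "send_rows", "data": {"increments": [[37,-32,0,0,0,0,0],[37,-32,0,0,0,0,0],[37,-32,0,0,0,0,0],[37,-32,0,0,0,0,0],[37,-32,0,0,0,0,0],[37,-32,0,0,0,0,0],[37,-32,0,0,0,0,0],[37,-32,0,0,0,0,0],[37,-32,0,0,0,0,0],[37,-32,0,0,0,0,0],[0,0,0,0,0,0,0],[0,0,0,0,0,0,0]]}}

```text
time: 1.3
tool_pos: [0.4526, -0.2018, 0.231]
eef_rot: [0.988, 0.154, -0.0, -0.0]
ft_force: [0.7, -1.0, 0.6]
grip_width: -0.001
grasp_force: 0.0
```

```bash
python3 - <<'E'
from h import *
s=ctrl.sense();print(s["time"],s["tool_pos"],s["eef_rot"],s["ft_force"])
c=ctrl.get_calibration("wrist");im=ctrl.grab_frame("wrist");cv2.imwrite("pics/w1.png",im[:,:,::-1]);np.save("w1.npy",c,allow_pickle=True)
print(c);
for p in[(.5187,.2195,.06),(.5978,-.0257,.084),(.4717,-.1952,.109)]:print(proj(c,p))
E
```

```text
1.3 [ 0.45257905 -0.20179534  0.23097733] [ 9.88019008e-01  1.54331760e-01 -3.63249255e-04 -1.27157978e-04] [ 0.74145563 -1.00512348  0.57683034]
{'mtx': array([[283.23393172,   0.        , 325.20454435],
       [  0.        , 283.23393172, 202.15720353],
       [  0.        ,   0.        ,   1.        ]]), 'eye': array([ 0.52353287, -0.17869231,  0.373529  ]), 'attitude': array([-0.11952857,  0.08717689, -0.58345857,  0.79855445])}
[-80.91680921 -14.33863708]
[181.257107   -27.73233937]
[325.10560669 175.40866166]
```

View pics/w1.png

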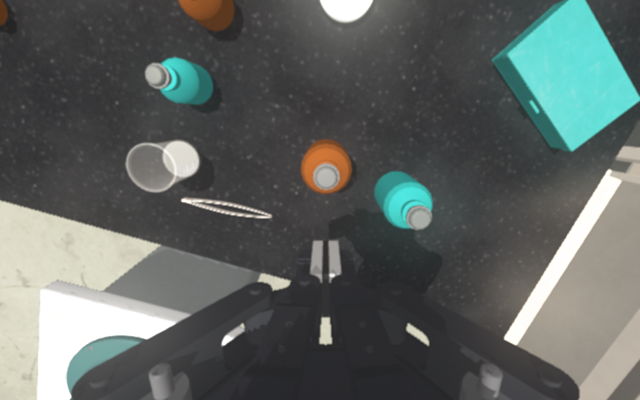

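Wrist view: large stopper at (326,177), with its turquoise look-alike at (418,217). The shut fingertips are at about (326,245).

```bash
cat >> h.py <<'E'
def find(im,cal,guess,z,near=40,bodyx=None):
    """grey stopper blob (rgb image) near the predicted pixel -> point on plane z"""
    hsv=cv2.cvtColor(im,cv2.COLOR_RGB2HSV); g=((hsv[...,1]<60)&(hsv[...,2]>100)).astype(np.uint8)
    g=cv2.morphologyEx(g,cv2.MORPH_OPEN,np.ones((3,3),np.uint8))
    k,l,st,ce=cv2.connectedComponentsWithStats(g); q=proj(cal,guess)
    j=1+np.argmin(np.hypot(*(ce[1:]-q).T)); p=plane(cal,ce[j],z)
    mm=st[j,2:4]*(cal["eye"][2]-z)/cal["mtx"][0,0]*1000
    print("blob",st[j],ce[j].round(1),"pred",q.round(1),"size mm",mm.round(1),"->",p.round(4)); return p
def delta(p):
    s=ctrl.sense(); print("tcp",s["tool_pos"].round(4),"tool delta mm",(R.from_quat(s["eef_rot"]).inv().apply(p-s["tool_pos"])*1000).round(1))
E
python3 - <<'E'
from h import *
c=np.load("w1.npy",allow_pickle=True).item();im=cv2.imread("pics/w1.png")[:,:,::-1].copy()
find(im,c,(.4717,-.1952,.109),.111)
print(proj(c,ctrl.sense()["tool_pos"]))
E
```

```text
blob [314 164  25  25 515] [325.9 176.1] pred [325.1 175.4] size mm [23.2 23.2] -> [ 0.4717 -0.196   0.111 ]
[327.96402668 256.8940319 ]
```

Request:
{"op": "send_rows", "data": {"increments": [[12,-39,0,0,0,0,0],[12,-39,0,0,0,0,0],[12,-39,0,0,0,0,0],[12,-39,0,0,0,0,0],[12,-39,0,0,0,0,0],[12,-39,0,0,0,0,0],[12,-39,0,0,0,0,0],[12,-39,0,0,0,0,0],[12,-39,0,0,0,0,0],[12,-39,0,0,0,0,0],[0,0,0,0,0,0,0],[0,0,0,0,0,0,0]]}}

```text
time: 2.55
tool_pos: [0.4493, 0.2041, 0.2308]
eef_rot: [0.988, 0.152, -0.0, 0.0]
ft_force: [0.6, -0.3, 1.6]
grip_width: 0.001
grasp_force: 0.0
```

```bash
python3 - <<'E'
from h import *
c=ctrl.get_calibration("wrist");im=ctrl.grab_frame("wrist");cv2.imwrite("pics/w2.png",im[:,:,::-1]);np.save("w2.npy",c,allow_pickle=True)
delta(find(im,c,(.5187,.2195,.06),.064))
E
```

```text
blob [324 111  18  19 267] [332.6 119.7] pred [331.2 119.1] size mm [19.7 20.8] -> [0.5186 0.218  0.064 ]
tcp [0.4494 0.2031 0.2308] tool delta mm [ 70.7   6.3 166.7]
```

View pics/w2.png

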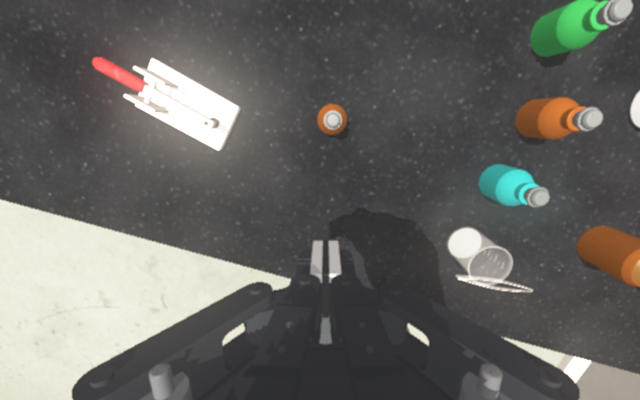

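Wrist view: small amber vial with its grey stopper at (333,120). It measures 20 mm across, matching the flange. The clear area around it is free.

Request:
{"op": "send_rows", "data": {"increments": [[36,3,0,0,0,0,0],[35,3,0,0,0,0,0],[0,0,35,0,0,0,0],[0,0,35,0,0,0,0],[0,0,35,0,0,0,0],[0,0,35,0,0,0,0],[0,0,0,0,0,0,0],[0,0,0,0,0,0,0]]}}

```text
time: 3.4
tool_pos: [0.519, 0.2191, 0.0915]
eef_rot: [0.988, 0.152, -0.0, 0.0]
ft_force: [0.3, -0.1, 0.2]
grip_width: -0.0
grasp_force: 0.0
```

```bash
python3 - <<'E'
from h import *
c=ctrl.get_calibration("wrist");im=ctrl.grab_frame("wrist");cv2.imwrite("pics/w3.png",cv2.resize(im[150:300,230:430,::-1],(800,600)))
print(ctrl.sense()["ft_force"])
delta(np.array([.5186,.218,.064])); print(proj(c,(.5186,.218,.064)))
E
```

```text
[0.46713036 0.51319426 0.24480333]
tcp [0.5198 0.22   0.0926] tool delta mm [-1.8  1.6 28.6]
[327.26198723 236.32707385]
```

View pics/w3.png

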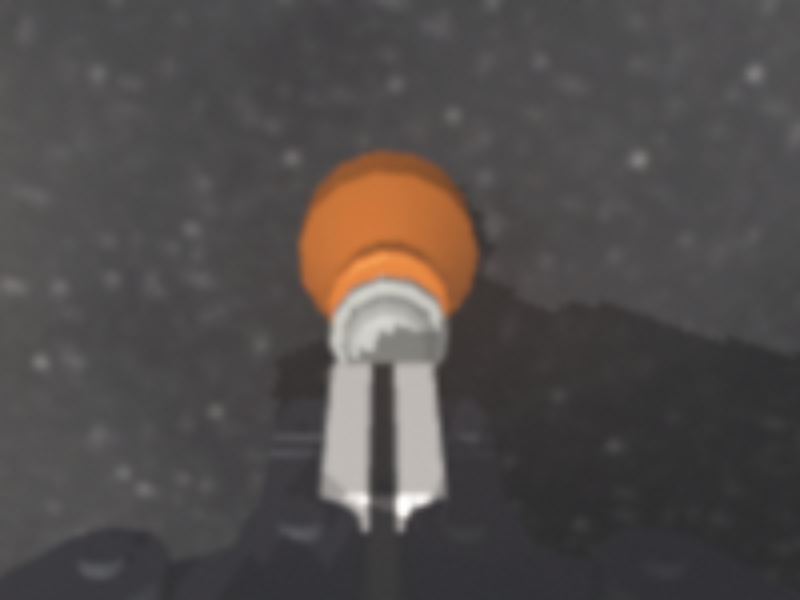

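Request:
{"op": "send_rows", "data": {"increments": [[-0.5,0.5,10,0,0,0,0],[0,0,10,0,0,0,0],[0,0,2,0,0,0,0],[0,0,2,0,0,0,0],[0,0,2,0,0,0,0],[0,0,2,0,0,0,0],[0,0,2,0,0,0,0],[0,0,0,0,0,0,0]]}}

```text
time: 4.25
tool_pos: [0.5183, 0.2204, 0.0614]
eef_rot: [0.988, 0.153, 0.0, -0.0]
ft_force: [-0.9, -1.3, 3.9]
grip_width: -0.002
grasp_force: 1.7
```

Contact at about 4 N, and the stopper is yielding. I'll go further in small steps.

Request:
{"op": "send_rows", "data": {"increments": [[0,0,1,0,0,0,0],[0,0,1,0,0,0,0],[0,0,1,0,0,0,0],[0,0,1,0,0,0,0],[0,0,0,0,0,0,0],[0,0,0,0,0,0,0]]}}

```text
time: 4.85
tool_pos: [0.5183, 0.2203, 0.0572]
eef_rot: [0.988, 0.153, 0.0, -0.0]
ft_force: [0.6, -0.5, 3.1]
grip_width: -0.002
grasp_force: 1.7
```

Request:
{"op": "send_rows", "data": {"increments": [[0,0,1,0,0,0,0],[0,0,1,0,0,0,0],[0,0,0,0,0,0,0],[0,0,0,0,0,0,0]]}}

```text
time: 5.25
tool_pos: [0.5184, 0.2204, 0.0558]
eef_rot: [0.988, 0.153, 0.0, 0.0]
ft_force: [-1.8, -0.8, 9.3]
grip_width: -0.001
grasp_force: 4.3
```

9.3 N is well above the yield force, so the small stopper is on its hard stop. Moving up and over to the medium vial.

Request:
{"op": "send_rows", "data": {"increments": [[0,0,-5,0,0,0,0],[0,0,-15,0,0,0,0],[0,0,-40,0,0,0,0],[0,0,-40,0,0,0,0],[0,0,-40,0,0,0,0],[-11,40,0,0,0,0,0],[-11,40,0,0,0,0,0],[-11,40,0,0,0,0,0],[-11,40,0,0,0,0,0],[-11,40,0,0,0,0,0],[-11,40,0,0,0,0,0],[0,0,0,0,0,0,0],[0,0,0,0,0,0,0]]}}

```text
time: 6.55
tool_pos: [0.5275, -0.0295, 0.1956]
eef_rot: [0.988, 0.151, -0.0, -0.0]
ft_force: [-0.2, -0.3, 0.3]
grip_width: 0.002
grasp_force: 0.0
```

```bash
python3 - <<'E'
from h import *
c=ctrl.get_calibration("wrist");im=ctrl.grab_frame("wrist");cv2.imwrite("pics/w4.png",im[:,:,::-1]);
delta(find(im,c,(.5978,-.0257,.084),.086));delta(np.array([.4717,-.196,.111]))
im=ctrl.grab_frame("side");c=ctrl.get_calibration("side");cv2.imwrite("pics/s4.png",im[:,:,::-1])
E
```

```text
blob [330 112  25  26 519] [341.9 124.3] pred [345.7 123.2] size mm [22.3 23.2] -> [ 0.596  -0.0226  0.086 ]
tcp [ 0.5275 -0.0279  0.1956] tool delta mm [ 66.8  15.7 109.6]
tcp [ 0.5275 -0.0279  0.1956] tool delta mm [-104.   143.4   84.5]
```

View pics/w4.png

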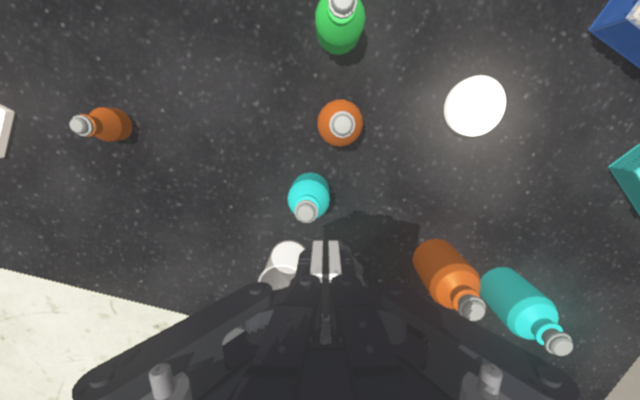

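Medium stopper at (342,124), 23 mm across, matching its flange. Green (342,8) and turquoise (305,212) neighbours are about 80 mm away, leaving room for the shut fingers.

Request:
{"op": "send_rows", "data": {"increments": [[33,8,0,0,0,0,0],[34,7,0,0,0,0,0],[0,0,30,0,0,0,0],[0,0,30,0,0,0,0],[0,0,30,0,0,0,0],[0,0,0,0,0,0,0],[0,0,0,0,0,0,0]]}}

```text
time: 7.35
tool_pos: [0.5962, -0.0209, 0.1056]
eef_rot: [0.988, 0.154, -0.0, -0.0]
ft_force: [0.1, 0.3, 0.6]
grip_width: -0.002
grasp_force: 0.0
```

```bash
python3 - <<'E'
from h import *
c=ctrl.get_calibration("wrist");im=ctrl.grab_frame("wrist");cv2.imwrite("pics/w5.png",cv2.resize(im[150:300,230:430,::-1],(800,600)))
for _ in range(2): delta(np.array([.596,-.0226,.086]))
E
```

```text
tcp [ 0.597  -0.0212  0.1066] tool delta mm [-1.4  1.  20.6]
tcp [ 0.597  -0.0212  0.1066] tool delta mm [-1.4  1.  20.6]
```

View pics/w5.png

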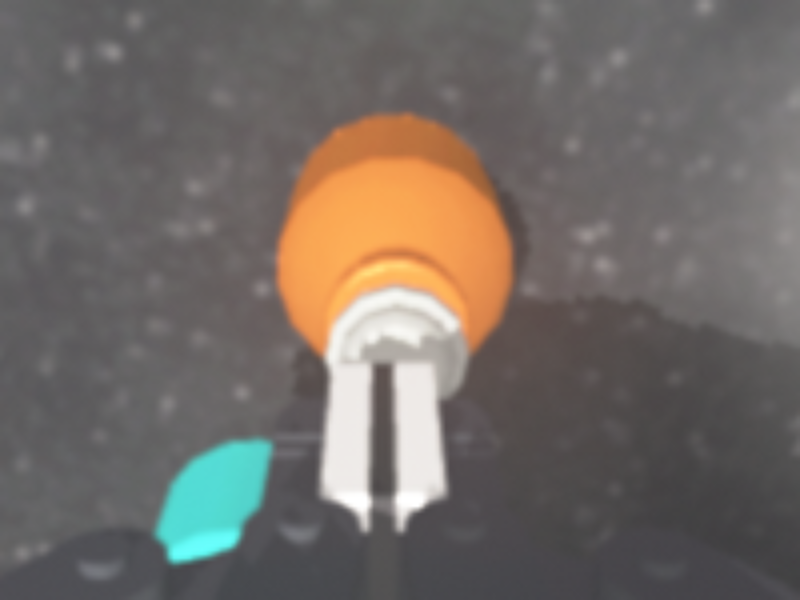

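Well aligned; shifting 2 mm along +y, then pressing.

Request:
{"op": "send_rows", "data": {"increments": [[-0.5,2,12,0,0,0,0],[0,0,2,0,0,0,0],[0,0,2,0,0,0,0],[0,0,2,0,0,0,0],[0,0,2,0,0,0,0],[0,0,2,0,0,0,0],[0,0,1,0,0,0,0],[0,0,1,0,0,0,0],[0,0,1,0,0,0,0],[0,0,1,0,0,0,0],[0,0,0,0,0,0,0],[0,0,0,0,0,0,0]]}}

```text
time: 8.6
tool_pos: [0.5965, -0.0247, 0.0793]
eef_rot: [0.988, 0.153, 0.0, 0.0]
ft_force: [0.5, -0.8, 2.6]
grip_width: 0.0
grasp_force: 1.7
```

Request:
{"op": "send_rows", "data": {"increments": [[0,0,1,0,0,0,0],[0,0,1,0,0,0,0],[0,0,0,0,0,0,0],[0,0,0,0,0,0,0]]}}

```text
time: 9.0
tool_pos: [0.5966, -0.0247, 0.0779]
eef_rot: [0.988, 0.153, 0.0, 0.0]
ft_force: [-1.6, -1.3, 9.0]
grip_width: 0.001
grasp_force: 4.2
```

Request:
{"op": "send_rows", "data": {"increments": [[0,0,-5,0,0,0,0],[0,0,-25,0,0,0,0],[0,0,-45,0,0,0,0],[0,0,-45,0,0,0,0],[-30,21,0,0,0,0,0],[-40,21,0,0,0,0,0],[-40,21,0,0,0,0,0],[-40,21,0,0,0,0,0],[-40,21,0,0,0,0,0],[-10,21,0,0,0,0,0],[0,0,0,0,0,0,0],[0,0,0,0,0,0,0]]}}

```text
time: 10.2
tool_pos: [0.4434, -0.2049, 0.197]
eef_rot: [0.988, 0.152, -0.0, -0.0]
ft_force: [-0.6, -0.0, 0.3]
grip_width: -0.003
grasp_force: 0.0
```

```bash
python3 - <<'E'
from h import *
c=ctrl.get_calibration("wrist");im=ctrl.grab_frame("wrist");cv2.imwrite("pics/w6.png",im[:,:,::-1]);
delta(find(im,c,(.4717,-.196,.111),.111));delta(np.array([.4717,-.196,.111]))
E
```

```text
blob [311 159  30  29 695] [325.6 173. ] pred [325.7 173. ] size mm [24.2 23.4] -> [ 0.4717 -0.1959  0.111 ]
tcp [ 0.4438 -0.2041  0.197 ] tool delta mm [29.   0.7 86. ]
tcp [ 0.4438 -0.2041  0.197 ] tool delta mm [29.   0.8 86. ]
```

Large stopper fix repeats to 0.1 mm. Moving over it and down to about 12 mm above.

Request:
{"op": "send_rows", "data": {"increments": [[14,0,0,0,0,0,0],[14.5,0.5,0,0,0,0,0],[0,0,30,0,0,0,0],[0,0,30,0,0,0,0],[0,0,10,0,0,0,0],[0,0,0,0,0,0,0],[0,0,0,0,0,0,0]]}}

```text
time: 10.95
tool_pos: [0.4722, -0.1966, 0.128]
eef_rot: [0.988, 0.153, 0.001, 0.0]
ft_force: [0.6, -0.5, -0.7]
grip_width: -0.001
grasp_force: 0.0
```

```bash
python3 - <<'E'
from h import *
im=ctrl.grab_frame("wrist");cv2.imwrite("pics/w7.png",cv2.resize(im[150:300,230:430,::-1],(800,600)))
delta(np.array([.4717,-.196,.111]))
E
```

```text
tcp [ 0.4723 -0.1969  0.1284] tool delta mm [-0.3 -1.  17.4]
```

View pics/w7.png

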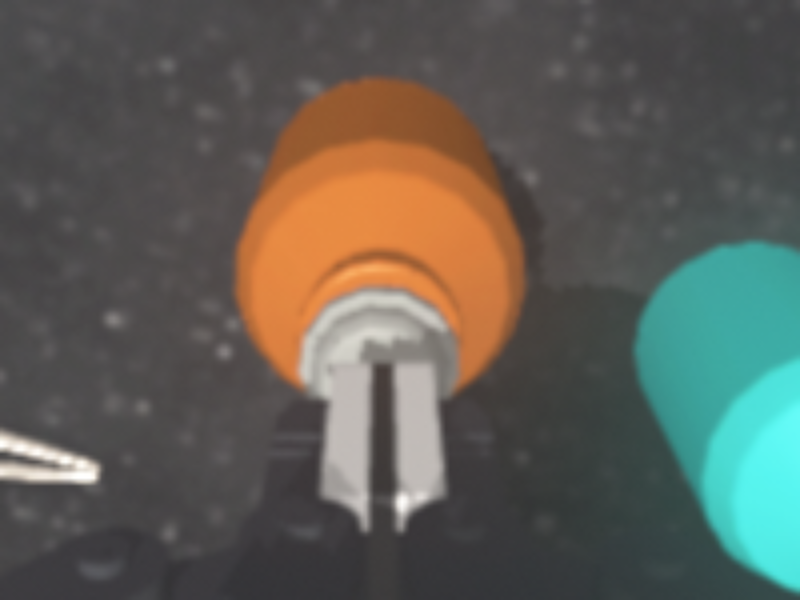

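Centred, and the fingers are clear of the turquoise one. Pressing.

Request:
{"op": "send_rows", "data": {"increments": [[0,-0.5,10,0,0,0,0],[0,0,2,0,0,0,0],[0,0,2,0,0,0,0],[0,0,2,0,0,0,0],[0,0,2,0,0,0,0],[0,0,2,0,0,0,0],[0,0,1,0,0,0,0],[0,0,1,0,0,0,0],[0,0,1,0,0,0,0],[0,0,0,0,0,0,0],[0,0,0,0,0,0,0]]}}

```text
time: 12.1
tool_pos: [0.4709, -0.1966, 0.1043]
eef_rot: [0.988, 0.153, 0.0, 0.0]
ft_force: [-0.7, -0.7, 3.4]
grip_width: 0.003
grasp_force: 1.7
```

Request:
{"op": "send_rows", "data": {"increments": [[0,0,1,0,0,0,0],[0,0,1,0,0,0,0],[0,0,0,0,0,0,0],[0,0,0,0,0,0,0]]}}

```text
time: 12.5
tool_pos: [0.4711, -0.1967, 0.1029]
eef_rot: [0.988, 0.153, 0.0, 0.0]
ft_force: [-2.6, 0.5, 8.6]
grip_width: -0.002
grasp_force: 4.4
```

Home at 8.6 N. Retreating, then checking the scene.

Request:
{"op": "send_rows", "data": {"increments": [[0,0,-5,0,0,0,0],[0,0,-25,0,0,0,0],[0,0,-45,0,0,0,0],[0,0,-45,0,0,0,0],[-20,40,0,0,0,0,0],[-20,40,0,0,0,0,0],[-20,40,0,0,0,0,0],[-20,40,0,0,0,0,0],[-20,40,0,0,0,0,0],[0,0,0,0,0,0,0],[0,0,0,0,0,0,0],[0,0,0,0,0,0,0]]}}

```text
time: 13.7
tool_pos: [0.4364, -0.4158, 0.2218]
eef_rot: [0.988, 0.154, 0.0, -0.001]
ft_force: [0.3, 0.2, -0.3]
grip_width: 0.0
grasp_force: 0.0
```

```bash
python3 - <<'E'
from h import *
print(ctrl.sense()["time"],ctrl.sense()["tool_pos"])
seeds={"scene":[(239,208),(323,222),(348,265)],"side":[(305,292),(314,208),(381,178)]};rows=[]
for n in seeds:
    im=ctrl.grab_frame(n)[:,:,::-1].copy();a=cv2.imread(f"pics/{n}0.png")
    for m in(a,im): rows.append(np.hstack([cv2.resize(m[v-25:v+25,u-33:u+33],(264,148)) if 0 else cv2.resize(m[v-28:v+28,u-50:u+50],(264,148)) for u,v in seeds[n]]))
cv2.imwrite("pics/end.png",np.vstack(rows))
E
```

```text
13.7 [ 0.43638771 -0.41577251  0.22184392]
```

View pics/end.png

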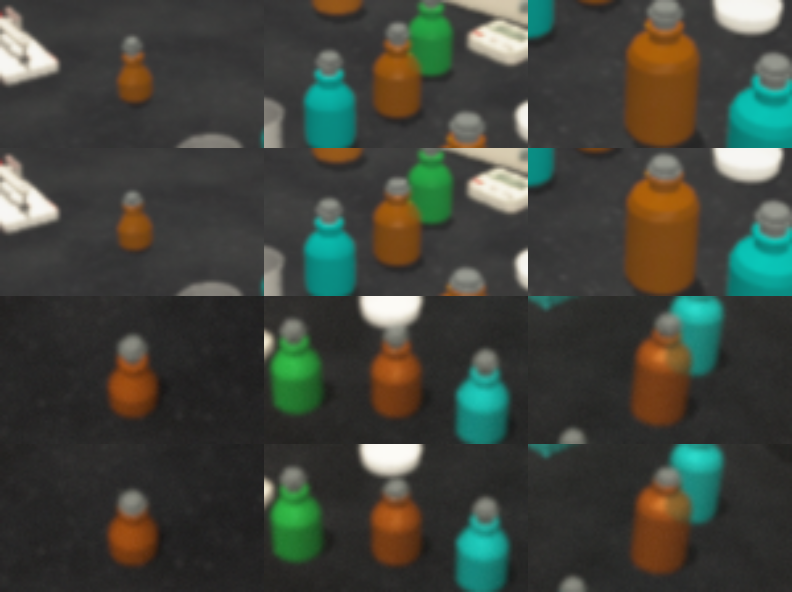

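Before and after rows show all three stoppers visibly lower, the vials upright and unmoved, and the neighbours untouched.

```bash
python3 -c "
from station import ctrl
print(ctrl.close_job())"
```

```text
the job is handed in; nothing more can be done
None
```

I pressed all three stoppers home in order (small, medium, large), with readings of about 9 N on each. The vials are upright where they stood, and I handed the job in at about 14 s; the hand-in gave no verdict.

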